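# Turn round the row of stripped-down parts for refitting

## Robot

A 7-joint arm with a two-finger parallel gripper is mounted at the origin on a cart in front of the work surface, level with it; the furniture and walls round the work are solid. World frame = base frame: x ahead of the robot, y to its left, z up, the work surface at z = 0. Lengths are in m, angles in rad, forces in N, time in s.
With the tool pointing down it reaches from about 0.425 to 0.925 m from the base axis. Payload 6.8 kg.
Tool frame: the origin (TCP) lies at the centre of the arm's flange, where the gripper is bolted on; the fingertips stand 173 mm ahead of it and the grasp point (between the pads) lies 155 mm ahead of it (finger_overhang is the distance from the TCP to the fingertips, in m); y points along the fingers, z is the direction in which the jaws open and shut, and the axes are right-handed (so a half turn about y gives the same grasp; the last joint's range is limited). The gripper opens to 85 mm and grips with 20 to 120 N. Pads are 22 mm wide; open, the fingers measure 114 mm over their backs; the gripper's body (76 mm by 85 mm) begins 54 mm behind the grasp point. The pads swing forward as they close: fully open they stand 13 mm farther back than shut.
Start: joints at [1.059, 0.477, 0.022, 1.555, -0.011, 1.109, -0.083], TCP at [0.265, -0.621, 0.405] pointing down, gripper open.
Joint ranges: [-2.96, 2.96], [-0.34, 2.1], [-1.41, 1.46], [0.24, 2.44], [-1.37, 4.51], [0.17, 1.92], [-2.96, 2.96]. Speed limits (rad/s): [2.39, 2.39, 3.14, 3.14, 3.14, 3.14, 3.14].

## Interface

Orientations are given as a rotation vector (axis times angle).
In Python, from bench import get_obs, grab_frame, hand_in, finger_overhang gives the robot as it stands. The module is installed in compiled form; this text tells all that it offers.
- The arm moves only by the shell command python3 -m jog 'ROWS' [FORCE]. ROWS is JSON, a list of rows, each a list of 3 entries, a list of its own where there are three numbers: the shift along the tool's x, y, z in cm, then the turn about the tool's y in rad, then the gripper command: -1 is fully open, 1 is shut, values between are in proportion. In form: [[[x, y, z], twist, gripper], ...]. A call has 1 to 10 rows; each row is the pose to reach, as a shift and turn from the pose commanded when the call began, along the tool's axes at that moment; what a row does not reach only later rows make up. A row lasts 1/8 s, in which the tool goes at most 62.5 mm and 10.7 degrees, less where a joint would pass 70% of its speed; a pose out of reach is approached as far as the arm can. A call with a gripper value outside its range is refused whole. The fingers move at their own pace and stop on an object; FORCE is the grip in N (left out, the last holds). Time passes only in rows, so rows that repeat a pose let the fingers close. It gives the time, the measured TCP pose, the force and the opening at its end, in the units of the state.
- get_obs(): the state, without advancing time (a new reading comes with each control period).
- grab_frame(name): name is "scene" or "top"; returns a dict with "image" (420x560x3 uint8, blue, green, red), "fx", "fy", "cx", "cy" (pixels), "origin" and "rotation" of the camera in the world. Camera axes: x right, y up, looking along -z (the intrinsics and any distortion apply to the point x, -y, -z); pixel columns grow to the right and rows downward; lengths in m; the calibration is good to about 2 mm. A picture is of the moment at which its call begins. There is no depth.
- hand_in(): hands the job in, once; it reports no verdict.
The state is a dict: "clock": time; "joints": joint angles; "qvel": joint speeds; "tau": joint torques, N m; "tcp_pos": TCP position; "orientation": TCP orientation; "contact_force": force on the tool from outside, world axes, zero at the start; "moment": the same for the moment, N m; "grip_width": finger opening in m.
Only numpy, scipy, OpenCV 4.12 (cv2) and the standard library are available. Lean on these libraries where they do the work, as an engineer would, in place of code of your own. Each camera call takes 0.05 s, during which the arm holds its last target.

## Task

Four parts of a dismantled inspection unit lie in a row in the four grey cups clipped to the low rail, in the order in which they came off. Move them into the empty four-bay grey tray in the reverse order, ready for refitting: the part nearest the robot on the rail goes into the tray's bay farthest from the robot, the next into the next bay, and so on to the farthest part, which goes into the nearest bay. Leave each part lying flat, the same side up as it was, in the middle of its own bay, released and at rest.

Things in the scene. Friction and masses are not known exactly. Their poses are not given: they have to be found in the camera images.
- relay: black cube relay lying on its side, 24 x 34 x 22 mm (x, y, z); its solid case is y = -9 to +17 mm, the copper blades stick out on the -y side. Origin: centre of its underside, z up. Grip it across x (24 mm) at y = +4 mm. In its cup its blades point along the rail's +x, away from the robot, within 7 degrees
- terminal: green terminal block with four wire openings, 12 x 22 x 15 mm (x, y, z). Origin: centre of its underside, z up. Grip it across x (12 mm). In its cup its y axis lies along the row, within 7 degrees
- fuse_box: flat cream-coloured plastic box, closed, 36 x 56 x 18 mm (x, y, z). Origin: centre of its underside, z up. In its cup its long side (y) lies across the row, within 7 degrees; grip it across y (56 mm)
- eyepiece: black round eyepiece (loupe), diameter 36 mm, 26 mm high, standing on its end. Origin: centre of its underside, z up
- cup_relay: light grey shallow clip-on cup on the rail, 54 mm along the rail x 86 mm across it, floor 3 mm thick, rims 2.5 mm wide and 8 mm high above its underside (5 mm above its floor); fixed. Origin: centre of its underside; its axes are parallel to the rail's. It is the cup in which the relay lies at the start; the four cups look alike
- cup_terminal: light grey shallow clip-on cup on the rail, 54 mm along the rail x 86 mm across it, floor 3 mm thick, rims 2.5 mm wide and 8 mm high above its underside (5 mm above its floor); fixed. Origin: centre of its underside; its axes are parallel to the rail's. It is the cup in which the terminal lies at the start; the four cups look alike
- cup_fuse_box: light grey shallow clip-on cup on the rail, 54 mm along the rail x 86 mm across it, floor 3 mm thick, rims 2.5 mm wide and 8 mm high above its underside (5 mm above its floor); fixed. Origin: centre of its underside; its axes are parallel to the rail's. It is the cup in which the fuse box lies at the start; the four cups look alike
- cup_eyepiece: light grey shallow clip-on cup on the rail, 54 mm along the rail x 86 mm across it, floor 3 mm thick, rims 2.5 mm wide and 8 mm high above its underside (5 mm above its floor); fixed. Origin: centre of its underside; its axes are parallel to the rail's. It is the cup in which the eyepiece lies at the start; the four cups look alike
- rail: low aluminium rail, fixed on the bench, 242 x 50 mm (x, y), 6 mm high, end stops 14 mm high; carries the four cups in a row. Origin: centre of its underside, on the bench top; x runs along the row, away from the robot (11 to 35 degrees to the left of straight ahead), z up. Cup centres at x = -84, -28, +28, +84 mm, y = 0; cup floors, on which the parts lie, 9 mm above the origin
- tray: grey one-piece tray with four bays in a row, empty at first, fixed on the bench, 234 x 90 mm (x, y). Origin: centre of its underside, on the bench top; x runs along the row, away from the robot (11 to 35 degrees to the left of straight ahead), z up. Bay centres at x = -84, -28, +28, +84 mm, y = 0; bays 53 x 83 mm inside, floor 6 mm above the origin, walls 5 mm higher and 3 mm thick

How it is judged:
By the outcome, as a careful person would: the job done as asked, in the order asked, and still so for the second after the job is handed in, with the robot touching nothing.
It also fails if it takes over 80 s, if anything falls off the work surface, if the arm or the gripper's body presses on something with over 40 N, if the wrist force passes 120 N, or if a joint passes its speed limit or range.

## Working session

There is one attempt and no reset: what is moved stays moved. The work goes in short steps, Python scripts to look and compute and a shell command to move; the robot and the scene stay as the last step left them, time stands still between calls to the robot, and variables do not carry over. Pictures are saved under pics/ and viewed, and the job is handed in when it is done.

```bash
mkdir -p pics; python3 - <<'E'
from bench import get_obs, grab_frame, finger_overhang
import cv2
print(finger_overhang if not callable(finger_overhang) else finger_overhang())
for n in("scene","top"):
    f=grab_frame(n); cv2.imwrite(f"pics/{n}0.png",f["image"]); print({k:v for k,v in f.items() if k!="image"})
print(get_obs())
E
```

```text
0.1734
{'fx': 463.29189013224146, 'fy': 463.29189013224146, 'cx': 282.2440632657349, 'cy': 213.14844535007103, 'origin': array([ 0.12596334, -0.42350757,  0.524402  ]), 'rotation': array([ 0.95645756, -0.27626239, -0.46002636])}
{'fx': 441.6872495587764, 'fy': 441.6872495587764, 'cx': 268.0733865538651, 'cy': 210.8024756571309, 'origin': array([0.44029845, 0.19703599, 0.89077245]), 'rotation': array([ 0.04433595, -0.04678551, -1.59890437])}
{'clock': 0.1, 'joints': array([ 1.05890553,  0.47771358,  0.02237508,  1.55636316, -0.01147563,
        1.10928813, -0.08308639]), 'qvel': array([-0.00016201, -0.00270354,  0.00152131, -0.00393206,  0.00148114,
       -0.0007388 , -0.00091295]), 'tau': array([ 3.95550480e-03, -5.97765648e+01,  1.61343846e+00, -2.81955224e+01,
        1.28356920e-02,  4.96500594e-03, -8.32924002e-06]), 'tcp_pos': array([ 0.26510276, -0.62048854,  0.40382145]), 'orientation': array([-0.4097903 ,  2.00118917, -1.9979811 ]), 'contact_force': array([ 0.35568468, -0.10207048, -0.02716508]), 'moment': array([-0.01170672, -0.03786069, -0.04300709]), 'grip_width': 0.08567007994264865}
```

View pics/scene0.png

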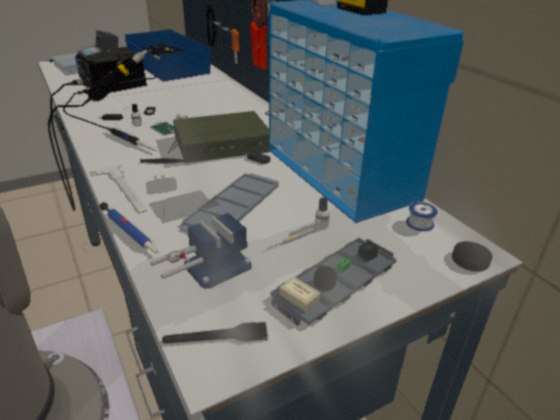

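View pics/top0.png

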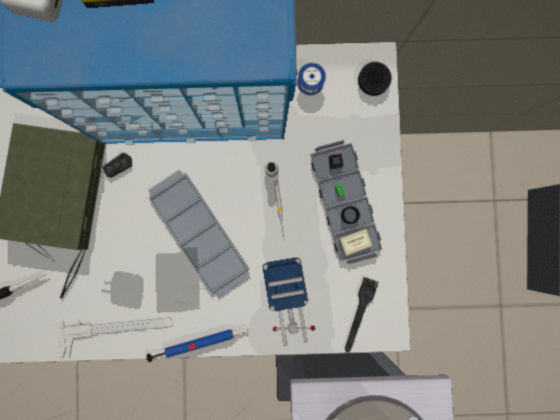

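The top view shows the rail, from near to far: fuse box (355,242), eyepiece (350,214), terminal (340,190), relay (336,161). The empty tray runs from (225,275) near to (175,190) far. The vise is at (285,285), and the cabinet edge is at row ~140. Next I'll enlarge the crops.

```bash
cat > h.py <<'E'
import numpy as np, cv2
from scipy.spatial.transform import Rotation as R
from bench import get_obs, grab_frame
def px2w(f,u,v,z):
    d=np.array([(u-f["cx"])/f["fx"],-(v-f["cy"])/f["fy"],-1.])
    d=R.from_rotvec(f["rotation"]).apply(d); o=np.array(f["origin"])
    return o+d*(z-o[2])/d[2]
def w2px(f,p):
    c=R.from_rotvec(f["rotation"]).inv().apply(np.asarray(p)-f["origin"])
    return np.array([f["cx"]+f["fx"]*c[0]/-c[2], f["cy"]-f["fy"]*c[1]/-c[2]])
def crop(f,x0,y0,w,h,s,name):
    im=cv2.resize(f["image"][y0:y0+h,x0:x0+w],None,fx=s,fy=s,interpolation=cv2.INTER_CUBIC)
    for i in range(0,w,10): cv2.putText(im,str(x0+i),(i*s,8),0,.3,(0,255,255),1) ; cv2.line(im,(i*s,9),(i*s,14),(0,255,255),1)
    for i in range(10,h,10): cv2.putText(im,str(y0+i),(0,i*s+3),0,.3,(0,255,255),1); cv2.line(im,(20,i*s),(25,i*s),(0,255,255),1)
    cv2.imwrite("pics/"+name,im)
E
python3 - <<'E'
from h import *
im=cv2.imread("pics/top0.png"); f={"image":im}
crop(f,300,130,90,140,4,"rail.png"); crop(f,140,160,120,145,4,"tray.png")
f={"image":cv2.imread("pics/scene0.png")}
crop(f,260,230,150,95,5,"rails.png");
E
```

```text
(no output)
```

View pics/rail.png

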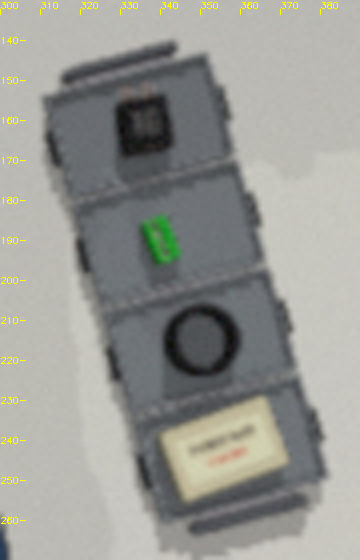

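View pics/tray.png

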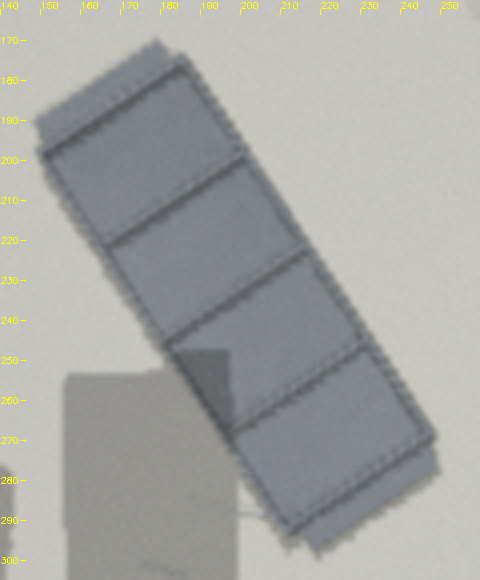

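View pics/rails.png

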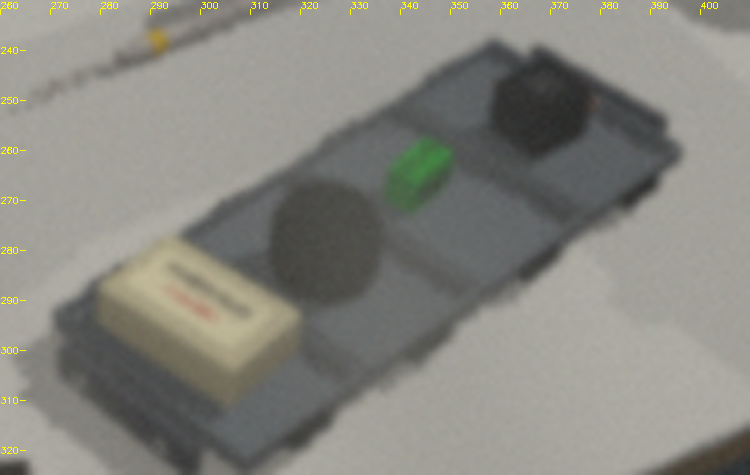

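```bash
cat > m.py <<'E'
from h import *
f=grab_frame("top"); s=grab_frame("scene")
def rc(x,y,z): return px2w(f,300+x/4,130+y/4,z)
def tc(x,y,z): return px2w(f,140+x/4,160+y/4,z)
def sc(x,y,z): return px2w(s,260+x/5,230+y/5,z)
np.set_printoptions(precision=4,suppress=True)
c=np.array([rc(*p,.014) for p in[(45,97),(207,55),(158,523),(327,475)]])
print("rail corners\n",c,"len",np.linalg.norm(c[0]-c[2]),np.linalg.norm(c[1]-c[3]),"wid",np.linalg.norm(c[0]-c[1]),np.linalg.norm(c[2]-c[3]))
o=c.mean(0)[:2]; d=(c[0]+c[1]-c[2]-c[3])[:2]; th=np.arctan2(d[1],d[0]); print("rail",o,np.degrees(th))
for x in(-84,-28,28,84): print(x,o+x/1e3*np.array([np.cos(th),np.sin(th)]))
c=np.array([rc(*p,.031) for p in[(118,100),(168,93),(172,150),(122,157)]]);print("relay case",c.mean(0),np.linalg.norm(c-np.roll(c,1,0),axis=1))
c=np.array([rc(*p,.024) for p in[(140,220),(163,215),(180,258),(157,264)]]);print("terminal",c.mean(0),np.linalg.norm(c-np.roll(c,1,0),axis=1), np.degrees(np.arctan2(*(c[0]+c[1]-c[2]-c[3])[1::-1])))
print("eyepiece",rc(202,340,.035), (rc(163,340,.035)-rc(241,340,.035)))
c=np.array([rc(*p,.027) for p in[(160,430),(272,396),(288,462),(182,503)]]);print("fuse",c.mean(0),np.linalg.norm(c-np.roll(c,1,0),axis=1),np.degrees(np.arctan2(*(c[0]-c[1]+c[3]-c[2])[1::-1])))
print("scene: fuse",np.mean([sc(*p,.027) for p in[(172,237),(300,318),(232,378),(98,290)]],0))
L=np.array([(45,157,187,65),(110,247,247,155),(168,345,308,248),(232,433,370,345),(292,530,433,437)])
a=np.array([tc(l[0],l[1],.011) for l in L]);b=np.array([tc(l[2],l[3],.011) for l in L])
m=(a+b)/2; print("tray mids\n",m, np.linalg.norm(np.diff(m,axis=0),axis=1),"wid",np.linalg.norm(a-b,axis=1))
d=m[0]-m[4]; tt=np.arctan2(d[1],d[0]); print("tray",m.mean(0),np.degrees(tt), "across",np.degrees(np.arctan2(*(a-b).mean(0)[1::-1]))-90)
o=m.mean(0)[:2]
for x in(-84,-28,28,84): print(x,o+x/1e3*np.array([np.cos(tt),np.sin(tt)]))
# reproject into scene
im=s["image"].copy()
for x in(-84,-28,28,84):
    p=np.r_[o+x/1e3*np.array([np.cos(tt),np.sin(tt)]),.006]; print("scene px tray",w2px(s,p))
ob=get_obs(); Rm=R.from_rotvec(ob["orientation"]).as_matrix(); print(Rm)
E
python3 m.py
```

```text
rail corners
 [[ 0.602   0.1052  0.014 ]
 [ 0.6209  0.0233  0.014 ]
 [ 0.3882  0.0567  0.014 ]
 [ 0.4094 -0.0278  0.014 ]] len 0.2192396600258562 0.2175880541842277 wid 0.08411362971679943 0.08710542188078955
rail [0.5051 0.0394] 13.17558459321729
-84 [0.4233 0.0202]
-28 [0.4778 0.033 ]
28 [0.5324 0.0458]
84 [0.5869 0.0585]
relay case [0.5836 0.0584 0.031 ] [0.0282 0.0248 0.0283 0.0248]
terminal [0.5278 0.0521 0.024 ] [0.0233 0.0116 0.0228 0.0117] 19.15385998828765
eyepiece [0.4771 0.0354 0.035 ] [0.0011 0.0378 0.    ]
fuse [0.4245 0.0245 0.027 ] [0.037  0.0573 0.033  0.0556] 107.22643053965514
scene: fuse [0.4236 0.0208 0.027 ]
tray mids
 [[0.543  0.3917 0.011 ]
 [0.4971 0.3613 0.011 ]
 [0.4487 0.3325 0.011 ]
 [0.402  0.3022 0.011 ]
 [0.3546 0.2729 0.011 ]] [0.0552 0.0563 0.0557 0.0557] wid [0.0842 0.0819 0.0843 0.0808 0.0831]
tray [0.4491 0.3321 0.011 ] 32.242653932379255 across 31.98599907875591
-84 [0.378  0.2873]
-28 [0.4254 0.3172]
28 [0.4728 0.3471]
84 [0.5201 0.3769]
scene px tray [208.4107 222.8986]
scene px tray [224.6363 209.3859]
scene px tray [239.497 197.01 ]
scene px tray [253.1579 185.6332]
[[-0.9196 -0.0005  0.3929]
 [-0.3929  0.0009 -0.9196]
 [ 0.0001 -1.     -0.0011]]
```

```bash
cat > go.py <<'E'
import sys
from h import *
np.set_printoptions(precision=3,suppress=True)
def go(x,y,z,jaw):
    o=get_obs(); Rm=R.from_rotvec(o["orientation"]).as_matrix()
    sh=Rm.T@(np.array([x,y,z])-o["tcp_pos"])*100
    cur=np.degrees(np.arctan2(Rm[1,2],Rm[0,2])); d=(jaw-cur+90)%180-90
    print("shift cm",sh.round(2),"twist",round(-np.radians(d),3),"tilt y",Rm[:,1].round(4),"grip",round(o["grip_width"],4),"clk",o["clock"],"pos",o["tcp_pos"],"jaw",round(cur,2),"F",o["contact_force"],"q7",o["joints"][6])
if __name__=="__main__": go(*map(float,sys.argv[1:]))
E
python3 go.py .46 -.22 .40 107.2; python3 go.py .424 .0225 .30 107.2
python3 - <<'E'
from h import *
f=grab_frame("top"); s=grab_frame("scene")
print(px2w(f,200,143,0),px2w(f,285,138,0),px2w(f,107,143,0)); print("cab scene base",px2w(s,272,155,0),px2w(s,360,213,0))
# cabinet front top height in scene: front left vertical edge top (270,5)
b=px2w(s,272,155,0)
for z in(.1,.2,.25,.3): print(z,w2px(s,np.r_[b[:2],z]))
print("vise",px2w(f,285,285,0.03)); v=px2w(s,220,275,0)
for z in(.03,.06,.09): print(z,w2px(s,np.r_[v[:2],z]))
E
```

```text
shift cm [-33.66   0.44 -29.18] twist 0.104 tilt y [-0.001  0.001 -1.   ] grip 0.0856 clk 0.2 pos [ 0.265 -0.621  0.404] jaw -66.86 F [ 0.219 -0.051 -0.4  ] q7 -0.08311733248101644
shift cm [-39.87  10.46 -52.88] twist 0.104 tilt y [-0.001  0.001 -1.   ] grip 0.0856 clk 0.2 pos [ 0.265 -0.621  0.404] jaw -66.86 F [ 0.219 -0.051 -0.4  ] q7 -0.08311733248101644
[0.63412148 0.32963069 0.        ] [0.63949358 0.15614846 0.        ] [0.63951366 0.519037   0.        ]
cab scene base [0.63566064 0.50217632 0.        ] [0.67082836 0.1854953  0.        ]
0.1 [272.54421819 117.49422865]
0.2 [273.14514394  76.08035386]
0.25 [273.46971604  53.71188554]
0.3 [273.81212781  30.11396491]
vise [0.34550172 0.16638525 0.03      ]
0.03 [219.11761479 261.2858351 ]
0.06 [218.19642335 246.96853772]
0.09 [217.23380813 232.00742573]
```

```bash
python3 -m jog '[[[-33.7,0.4,-29.2],0.104,-1],[[-33.7,0.4,-29.2],0.104,-1],[[-33.7,0.4,-29.2],0.104,-1],[[-33.7,0.4,-29.2],0.104,-1],[[-33.7,0.4,-29.2],0.104,-1],[[-33.7,0.4,-29.2],0.104,-1],[[-33.7,0.4,-29.2],0.104,-1],[[-33.7,0.4,-29.2],0.104,-1]]' 40; python3 go.py .424 .0225 .28 107.2
```

```text
clock: 1.3
tcp_pos: [0.4624, -0.215, 0.401]
orientation: [-0.317, 2.056, -2.054]
contact_force: [0.5, -0.9, 0.6]
grip_width: 0.0854
shift cm [ -3.53  12.13 -23.79] twist 0.008 tilt y [ 0.001  0.001 -1.   ] grip 0.0854 clk 1.3 pos [ 0.462 -0.215  0.401] jaw -72.35 F [ 0.526 -0.857  0.574] q7 -0.990789967384108
```

```bash
python3 -m jog '[[[-3.5,12.1,-23.8],0.008,-1],[[-3.5,12.1,-23.8],0.008,-1],[[-3.5,12.1,-23.8],0.008,-1],[[-3.5,12.1,-23.8],0.008,-1],[[-3.5,12.1,-23.8],0.008,-1],[[-3.5,12.1,-23.8],0.008,-1],[[-3.5,12.1,-23.8],0.008,-1]]'; python3 go.py .424 .0225 .185 107.2
python3 - <<'E'
from h import *
s=grab_frame("scene"); cv2.imwrite("pics/s1.png",cv2.resize(s["image"],(800,600))); 
o=get_obs(); Rm=R.from_rotvec(o["orientation"]).as_matrix()
for L in(.16,.173): 
  for w in(-.05,.05): print(L,w,w2px(s,o["tcp_pos"]+Rm[:,1]*L+Rm[:,2]*w)*800/560)
E
```

```text
clock: 2.17
tcp_pos: [0.4241, 0.0165, 0.2801]
orientation: [-0.301, 2.065, -2.066]
contact_force: [0.0, -0.5, 0.4]
grip_width: 0.0852
shift cm [-0.16  9.51 -0.58] twist -0.01 tilt y [ 0.001 -0.001 -1.   ] grip 0.0852 clk 2.175 pos [0.424 0.017 0.28 ] jaw -73.4 F [ 0.    -0.463  0.439] q7 -1.59994339139532
0.16 -0.05 [399.92401925 328.61670474]
0.16 0.05 [474.47108507 372.08166859]
0.173 -0.05 [399.66179836 338.5988726 ]
0.173 0.05 [473.35485953 382.46050984]
```

View pics/s1.png

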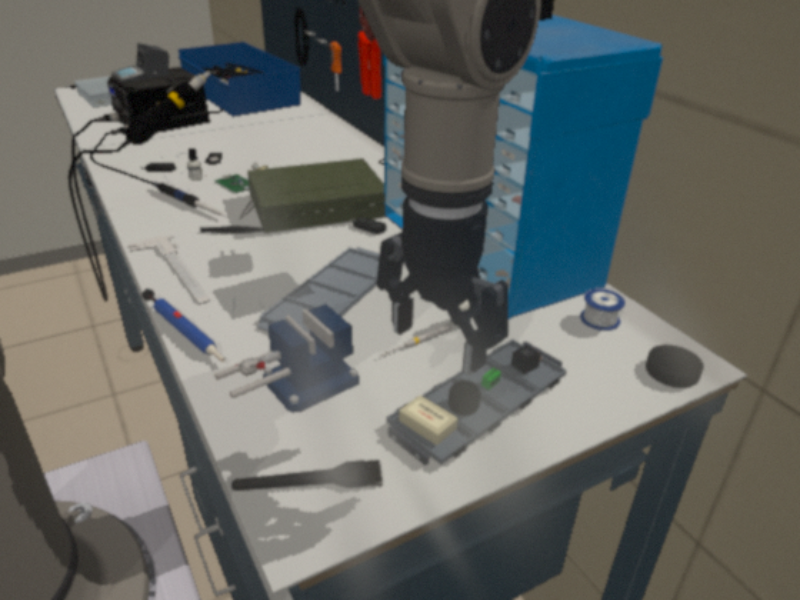

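The fingertips show at (400,332) and (474,372), which matches 160 mm ahead of the flange when open, so 173 mm is the shut length. Nothing has been disturbed. Descending on the fuse box.

```bash
python3 -m jog '[[[-0.2,3,-0.6],-0.01,-1],[[-0.2,6,-0.6],-0.01,-1],[[-0.2,9.5,-0.6],-0.01,-1],[[-0.2,9.5,-0.6],-0.01,-1],[[-0.2,9.5,-0.6],-0.01,-1]]'; python3 go.py .424 .0225 .185 107.2
```

```text
clock: 2.85
tcp_pos: [0.4244, 0.0237, 0.1857]
orientation: [-0.31, 2.059, -2.06]
contact_force: [-1.3, 0.4, 0.7]
grip_width: 0.0853
shift cm [0.07 0.07 0.1 ] twist 0.0 tilt y [ 0.001 -0.    -1.   ] grip 0.0853 clk 2.85 pos [0.424 0.024 0.186] jaw -72.78 F [-1.314  0.374  0.721] q7 -1.7249167603204905
```

```bash
python3 -m jog '[[[0,0,0.1],0,0],[[0,0,0.1],0,0.6],[[0,0,0.1],0,0.6],[[0,0,0.1],0,0.6],[[0,0,0.1],0,0.6],[[0,0,0.1],0,0.6]]' 40; python3 -m jog '[[[0,-1,0],0,0.6],[[0,-3,0],0,0.6],[[0,-6,0],0,0.6],[[0,-6,0],0,0.6]]';python3 go.py .45 .22 .37 122.1
python3 - <<'E'
from h import *
s=grab_frame("scene"); crop(s,230,180,160,140,5,"s2.png")
s=grab_frame("top"); crop(s,290,130,110,140,4,"t2.png")
E
```

```text
clock: 3.6
tcp_pos: [0.4246, 0.0231, 0.186]
orientation: [-0.31, 2.057, -2.059]
contact_force: [-1.1, -1.6, 9.5]
grip_width: 0.0547
clock: 4.1
tcp_pos: [0.4248, 0.0234, 0.2469]
orientation: [-0.308, 2.057, -2.057]
contact_force: [-0.2, 0.6, -0.6]
grip_width: 0.0552
shift cm [ -8.3  -12.29 -18.02] twist -0.259 tilt y [ 0.005  0.    -1.   ] grip 0.0552 clk 4.1 pos [0.425 0.023 0.247] jaw -72.73 F [-0.241  0.649 -0.589] q7 -1.6516466265152308
```

View pics/s2.png

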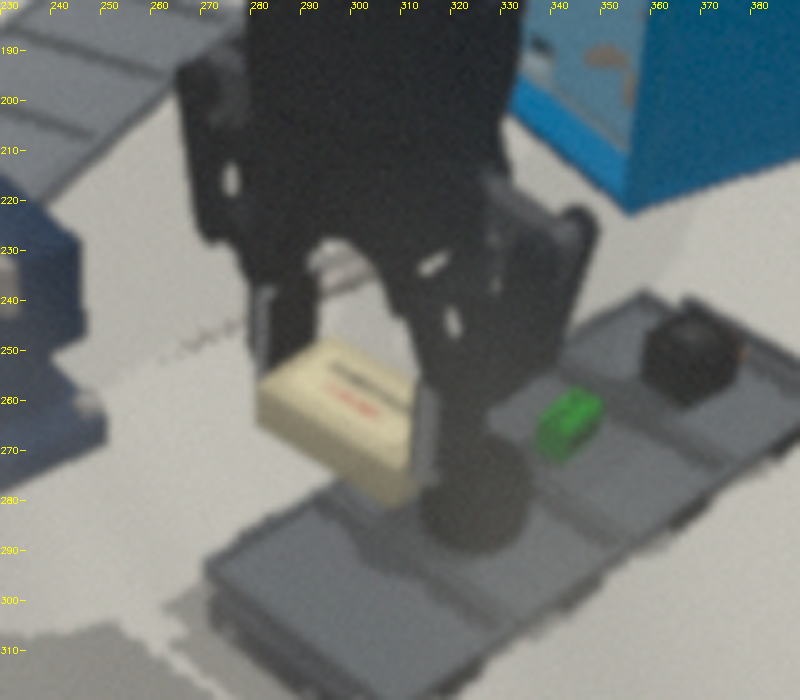

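The fuse box is held level at 55 mm, with its near lower edge at (257,265)-(310,280). Carrying it over to the far bay.

```bash
python3 -m jog '[[[0,-6,0],0,0.6],[[0,-12.3,0],0,0.6],[[-8.3,-12.3,-18],-0.259,0.6],[[-8.3,-12.3,-18],-0.259,0.6],[[-8.3,-12.3,-18],-0.259,0.6],[[-8.3,-12.3,-18],-0.259,0.6],[[-8.3,-12.3,-18],-0.259,0.6]]'; python3 go.py .5201 .3769 .26 122.1
```

```text
clock: 5.08
tcp_pos: [0.4495, 0.2199, 0.3666]
orientation: [-0.552, 1.903, -1.904]
contact_force: [-0.1, -0.2, -1.4]
grip_width: 0.055
shift cm [-14.37  10.63  -9.51] twist 0.002 tilt y [-0.002 -0.001 -1.   ] grip 0.055 clk 5.075 pos [0.449 0.22  0.367] jaw -57.78 F [-0.06  -0.23  -1.399] q7 -1.7441259617773106
```

View pics/t2.png

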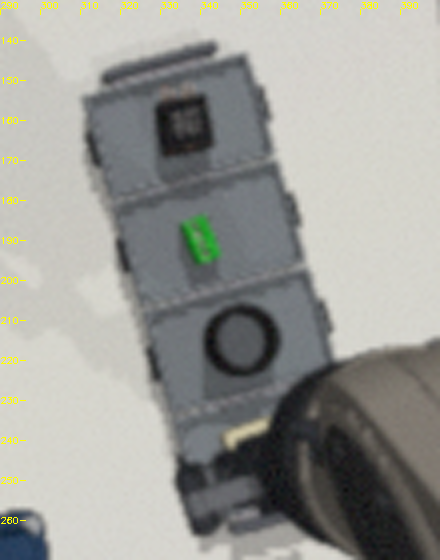

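```bash
python3 -m jog '[[[-14.4,0,-9.5],0,0.6],[[-14.4,0,-9.5],0,0.6],[[-14.4,0,-9.5],0,0.6],[[-14.4,0,-9.5],0,0.6],[[-14.4,5,-9.5],0,0.6],[[-14.4,10.6,-9.5],0,0.6],[[-14.4,10.6,-9.5],0,0.6]]'; python3 go.py .5201 .3769 .186 122.1
python3 - <<'E'
from h import *
s=grab_frame("scene"); crop(s,170,130,140,120,5,"s3.png")
s=grab_frame("top"); crop(s,130,150,130,150,4,"t3.png")
E
```

```text
clock: 5.95
tcp_pos: [0.5204, 0.3724, 0.2571]
orientation: [-0.557, 1.903, -1.915]
contact_force: [-0.0, -0.4, -0.5]
grip_width: 0.0546
shift cm [-0.3   7.11 -0.42] twist -0.002 tilt y [-0.007 -0.009 -1.   ] grip 0.0546 clk 5.95 pos [0.52  0.372 0.257] jaw -58.0 F [-0.034 -0.42  -0.537] q7 -2.00607106500838
```

View pics/t3.png

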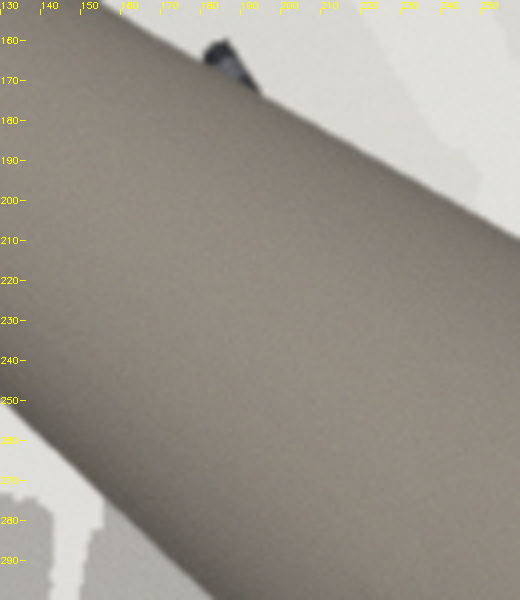

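View pics/s3.png

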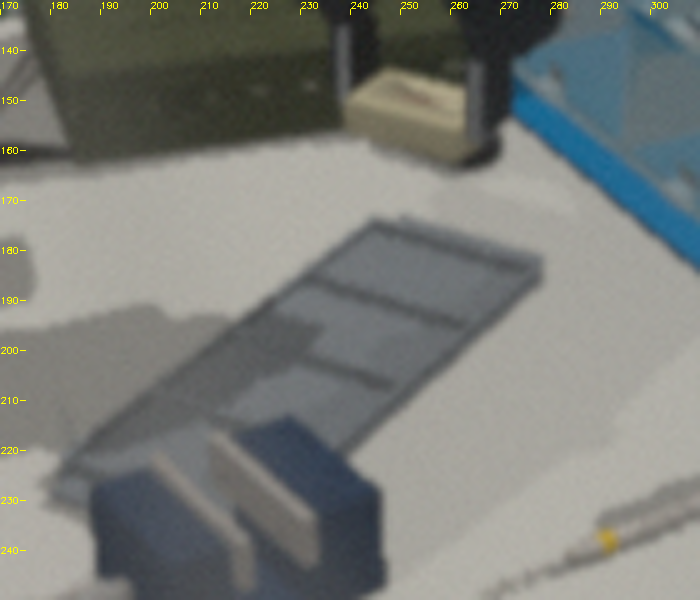

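```bash
python3 -m jog '[[[-0.3,2,-0.4],0,0.6],[[-0.3,5,-0.4],0,0.6],[[-0.3,7.1,-0.4],0,0.6],[[-0.3,7.1,-0.4],0,0.6],[[-0.3,7.1,-0.4],0,0.6]]'; python3 go.py .5201 .3769 .1832 122.1
```

```text
clock: 6.68
tcp_pos: [0.522, 0.3823, 0.1916]
orientation: [-0.547, 1.904, -1.903]
contact_force: [-0.3, -0.8, 1.0]
grip_width: 0.0547
shift cm [0.45 0.84 0.36] twist 0.001 tilt y [ 0.001  0.001 -1.   ] grip 0.0547 clk 6.675 pos [0.522 0.382 0.192] jaw -57.87 F [-0.282 -0.762  0.979] q7 -2.0534218376428894
```

```bash
python3 -m jog '[[[0.45,0,0.36],0,0.6],[[0.45,0.4,0.36],0,0.6],[[0.45,0.4,0.36],0,0.6]]'; python3 go.py .5201 .3769 .1832 122.1
```

```text
clock: 7.05
tcp_pos: [0.5197, 0.3762, 0.1867]
orientation: [-0.548, 1.904, -1.904]
contact_force: [0.5, -0.3, -0.4]
grip_width: 0.0546
shift cm [-0.07  0.35 -0.04] twist 0.0 tilt y [ 0. -0. -1.] grip 0.0546 clk 7.05 pos [0.52  0.376 0.187] jaw -57.88 F [ 0.543 -0.261 -0.379] q7 -2.0537026003044927
```

```bash
python3 -m jog '[[[-0.07,0.3,0],0,0.6],[[-0.07,0.3,0],0,0.6],[[-0.07,0.3,0],0,0.6]]';  python3 -m jog '[[[0,0,0],0,-0.7],[[0,0,0],0,-0.7],[[0,0,0],0,-0.7],[[0,0,0],0,-0.7]]'; python3 -m jog '[[[0,-3,0],0,-0.7],[[0,-8,0],0,-0.7],[[0,-14,0],0,-0.7],[[0,-18,0],0,-0.7],[[0,-18,0],0,-0.7]]'; python3 go.py .45 .2 .37 103.2
```

```text
clock: 7.42
tcp_pos: [0.5203, 0.3769, 0.1836]
orientation: [-0.548, 1.904, -1.904]
contact_force: [0.7, -0.9, -0.4]
grip_width: 0.055
clock: 7.92
tcp_pos: [0.5203, 0.3768, 0.1837]
orientation: [-0.548, 1.904, -1.904]
contact_force: [-0.1, -0.1, -0.8]
grip_width: 0.0725
clock: 8.55
tcp_pos: [0.5209, 0.3777, 0.3679]
orientation: [-0.541, 1.904, -1.899]
contact_force: [0.4, 0.7, -0.5]
grip_width: 0.0727
shift cm [15.45 -0.33 11.28] twist 0.33 tilt y [ 0.006  0.004 -1.   ] grip 0.0727 clk 8.55 pos [0.521 0.378 0.368] jaw -57.88 F [ 0.416  0.656 -0.534] q7 -1.953870116401983
```

```bash
python3 - <<'E'
from h import *
s=grab_frame("top"); crop(s,130,150,130,150,4,"t4.png")
E
python3 go.py .4771 .0354 .36 103.2
```

```text
shift cm [21.84  0.47 26.62] twist 0.33 tilt y [ 0.003  0.002 -1.   ] grip 0.0726 clk 8.6 pos [0.52  0.377 0.365] jaw -57.88 F [-0.924  0.339 -0.314] q7 -1.9541139410550454
```

```bash
python3 -m jog '[[[21.8,0.5,26.6],0.33,-0.5],[[21.8,0.5,26.6],0.33,-0.5],[[21.8,0.5,26.6],0.33,-0.5],[[21.8,0.5,26.6],0.33,-0.5],[[21.8,0.5,26.6],0.33,-0.5],[[21.8,0.5,26.6],0.33,-0.5],[[21.8,6.5,26.6],0.33,-0.5],[[21.8,6.5,26.6],0.33,-0.5],[[21.8,6.5,26.6],0.33,-0.5]]'; python3 go.py .4771 .0354 .185 103.2
python3 - <<'E'
from h import *
s=grab_frame("top"); crop(s,130,150,130,150,4,"t5.png")
s=grab_frame("scene"); crop(s,170,130,140,120,5,"s5.png");crop(s,250,180,160,140,5,"s5b.png")
E
```

```text
clock: 9.72
tcp_pos: [0.4773, 0.0362, 0.2992]
orientation: [-0.245, 2.099, -2.098]
contact_force: [0.7, 0.9, -0.1]
grip_width: 0.064
shift cm [ 0.03 11.42  0.08] twist 0.002 tilt y [-0.001  0.    -1.   ] grip 0.064 clk 9.725 pos [0.477 0.036 0.299] jaw -76.71 F [ 0.744  0.942 -0.072] q7 -1.6985126281154899
```

View pics/t5.png

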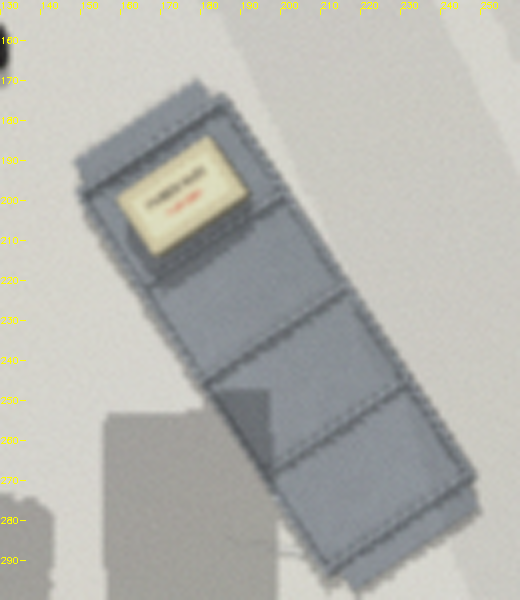

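View pics/s5.png

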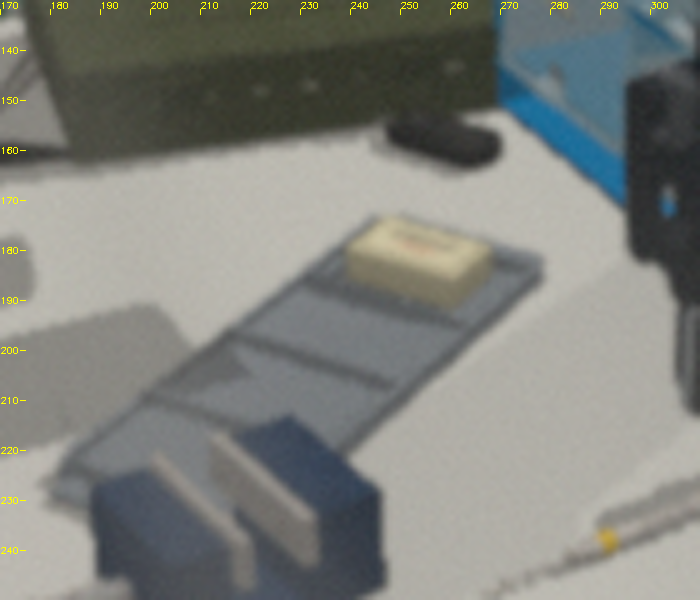

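View pics/s5b.png

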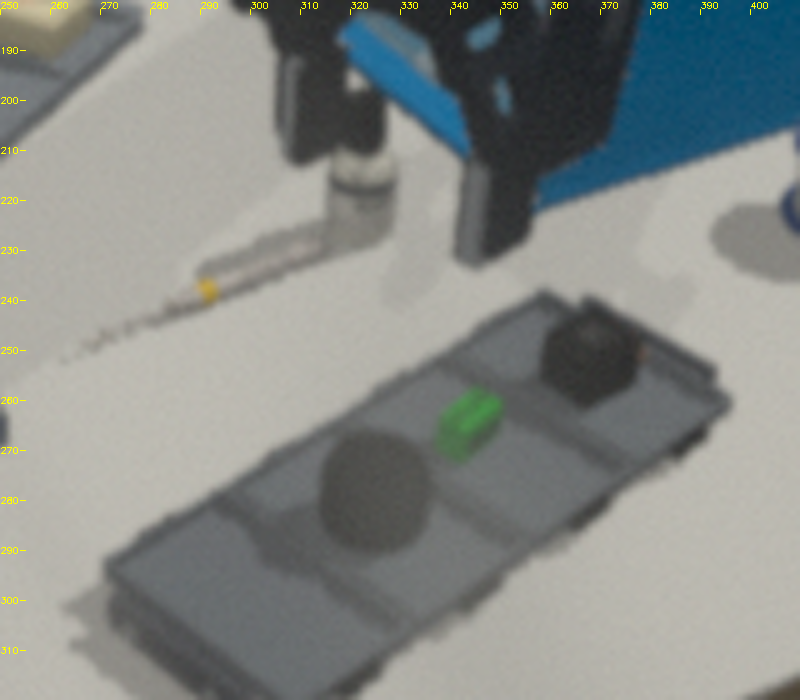

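Fuse box lies flat in the far bay, top corners near (160,199), (183,184), (193,198), (169,214). The other parts are undisturbed. I'll check its centre and descend on the eyepiece.

```bash
python3 - <<'E'
from h import *
f=grab_frame("top")
c=np.array([px2w(f,130+x/4,150+y/4,.024) for x,y in [(118,197),(212,137),(250,192),(157,256)]]);m=c.mean(0);print(m)
t=np.radians(32.2);d=m[:2]-[.4491,.3321];print("row",d@[np.cos(t),np.sin(t)],"across",d@[-np.sin(t),np.cos(t)],np.linalg.norm(c-np.roll(c,1,0),axis=1))
E
python3 -m jog '[[[0,3,0.1],0,-0.5],[[0,8,0.1],0,-0.5],[[0,11.4,0.1],0,-0.5],[[0,11.4,0.1],0,-0.5],[[0,11.4,0.1],0,-0.5],[[0,11.4,0.1],0,-0.5]]'; python3 go.py .4771 .0354 .185 103.2
```

```text
[0.51912615 0.37532997 0.024     ]
row 0.08229188131054903 across -0.0007343678119364621 [0.0350387  0.05467661 0.03318784 0.05524705]
clock: 10.62
tcp_pos: [0.4781, 0.0347, 0.1863]
orientation: [-0.24, 2.098, -2.098]
contact_force: [0.3, 1.0, -1.2]
grip_width: 0.0641
shift cm [ 0.08  0.13 -0.09] twist 0.0 tilt y [ 0.003  0.    -1.   ] grip 0.0641 clk 10.625 pos [0.478 0.035 0.186] jaw -76.78 F [ 0.335  0.966 -1.159] q7 -1.8118308539733845
```

```bash
python3 -m jog '[[[0.08,0.1,-0.08],0,0.6],[[0.08,0.1,-0.08],0,0.6],[[0.08,0.1,-0.08],0,0.6],[[0.08,0.1,-0.08],0,0.6],[[0.08,0.1,-0.08],0,0.6],[[0.08,0.1,-0.08],0,0.6]]' 30; python3 -m jog '[[[0,-3,0],0,0.6],[[0,-8,0],0,0.6],[[0,-14,0],0,0.6],[[0,-18,0],0,0.6],[[0,-18,0],0,0.6],[[0,-18,0],0,0.6]]';python3 go.py .4728 .3471 .36 122.1
python3 - <<'E'
from h import *
s=grab_frame("scene"); crop(s,250,100,160,140,5,"s6.png")
E
```

```text
clock: 11.38
tcp_pos: [0.4766, 0.0352, 0.1845]
orientation: [-0.242, 2.099, -2.099]
contact_force: [-0.5, -0.3, 6.9]
grip_width: 0.0348
clock: 12.12
tcp_pos: [0.4759, 0.035, 0.3631]
orientation: [-0.244, 2.099, -2.1]
contact_force: [-0.4, 0.1, -0.4]
grip_width: 0.0351
shift cm [ -6.83   0.3  -30.46] twist -0.33 tilt y [-0.001 -0.    -1.   ] grip 0.0351 clk 12.125 pos [0.476 0.035 0.363] jaw -76.78 F [-0.355  0.081 -0.383] q7 -1.65173943493936
```

View pics/s6.png

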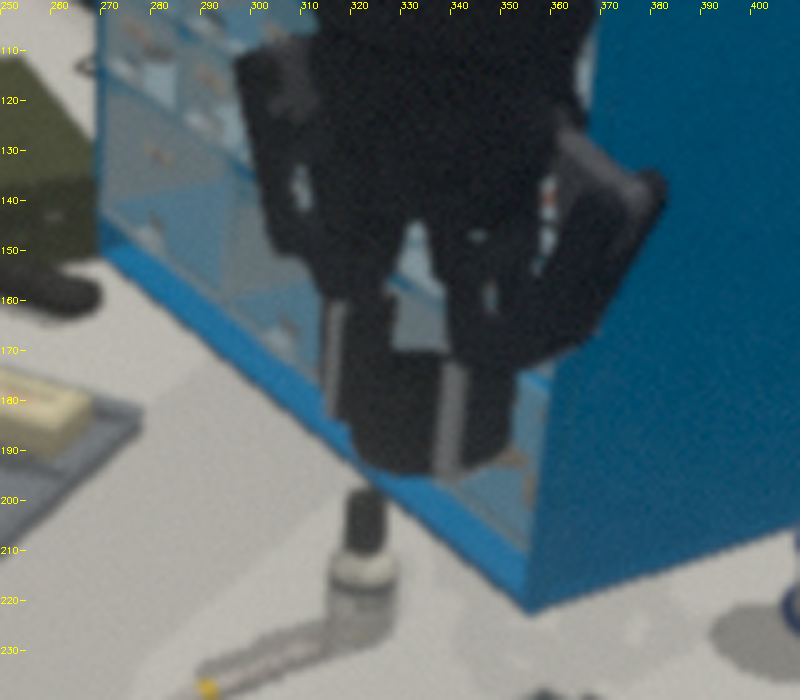

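Eyepiece held upright between the pads, bottom at (330,193). Carrying it to bay +28.

```bash
python3 -m jog '[[[-6.8,0.3,-30.5],-0.33,0.6],[[-6.8,0.3,-30.5],-0.33,0.6],[[-6.8,0.3,-30.5],-0.33,0.6],[[-6.8,0.3,-30.5],-0.33,0.6],[[-6.8,0.3,-30.5],-0.33,0.6],[[-6.8,4,-30.5],-0.33,0.6],[[-6.8,10,-30.5],-0.33,0.6],[[-6.8,14.3,-30.5],-0.33,0.6],[[-6.8,14.3,-30.5],-0.33,0.6],[[-6.8,14.3,-30.5],-0.33,0.6]]'; python3 go.py .4728 .3471 .183 122.1
```

```text
clock: 13.42
tcp_pos: [0.473, 0.3482, 0.2214]
orientation: [-0.548, 1.904, -1.903]
contact_force: [-0.3, 1.3, -0.1]
grip_width: 0.0351
shift cm [0.08 3.84 0.08] twist 0.001 tilt y [ 0.     0.001 -1.   ] grip 0.0351 clk 13.425 pos [0.473 0.348 0.221] jaw -57.85 F [-0.349  1.289 -0.083] q7 -2.0808408659565236
```

```bash
python3 -m jog '[[[0.08,2,0.08],0,0.6],[[0.08,3.9,0.08],0,0.6],[[0.08,3.9,0.08],0,0.6],[[0.08,3.9,0.08],0,0.6],[[0.08,3.9,0.08],0,0.6]]'; python3 go.py .4728 .3471 .182 122.1
```

```text
clock: 14.05
tcp_pos: [0.4725, 0.3465, 0.1817]
orientation: [-0.548, 1.904, -1.904]
contact_force: [-0.3, 0.5, -0.4]
grip_width: 0.0352
shift cm [-0.05 -0.03 -0.03] twist 0.001 tilt y [-0. -0. -1.] grip 0.0352 clk 14.05 pos [0.473 0.347 0.182] jaw -57.87 F [-0.262  0.473 -0.398] q7 -2.1129124737345997
```

```bash
python3 -m jog '[[[-0.05,0,0],0,-0.1],[[-0.05,0,0],0,-0.1],[[-0.05,0,0],0,-0.1],[[-0.05,-3,0],0,-0.1],[[-0.05,-8,0],0,-0.1],[[-0.05,-14,0],0,-0.1],[[-0.05,-18,0],0,-0.1],[[-0.05,-18,0],0,-0.1],[[-0.05,-18,0],0,-0.1]]'; python3 go.py .5278 .0521 .36 109.2
```

```text
clock: 15.18
tcp_pos: [0.4728, 0.3464, 0.3611]
orientation: [-0.549, 1.903, -1.905]
contact_force: [-0.1, 0.1, 1.1]
grip_width: 0.047
shift cm [11.    0.13 27.85] twist 0.226 tilt y [-0.001 -0.001 -1.   ] grip 0.047 clk 15.175 pos [0.473 0.346 0.361] jaw -57.88 F [-0.083  0.133  1.061] q7 -1.976053042805677
```

```bash
python3 -m jog '[[[11,0.1,27.9],0.226,0],[[11,0.1,27.9],0.226,0],[[11,0.1,27.9],0.226,0],[[11,0.1,27.9],0.226,0],[[11,0.1,27.9],0.226,0],[[11,3,27.9],0.226,0],[[11,8,27.9],0.226,0],[[11,8,27.9],0.226,0],[[11,8,27.9],0.226,0]]'; python3 go.py .5278 .0521 .185 109.2
python3 - <<'E'
from h import *
s=grab_frame("top"); crop(s,130,150,130,150,4,"t7.png"); crop(s,300,130,90,140,4,"t7r.png")
s=grab_frame("scene"); crop(s,250,180,160,140,5,"s7.png")
E
```

```text
clock: 16.3
tcp_pos: [0.5285, 0.0524, 0.2821]
orientation: [-0.346, 2.04, -2.04]
contact_force: [-0.1, -1.1, -0.4]
grip_width: 0.043
shift cm [0.07 9.71 0.01] twist 0.0 tilt y [-0.001  0.    -1.   ] grip 0.043 clk 16.3 pos [0.528 0.052 0.282] jaw -70.79 F [-0.096 -1.149 -0.365] q7 -1.660378729421234
```

View pics/t7.png

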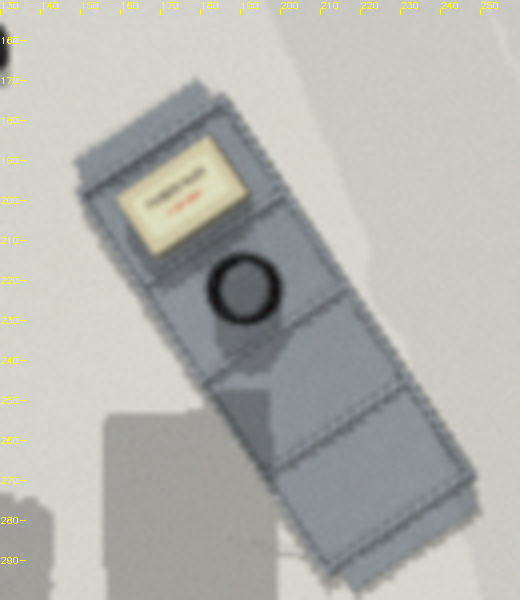

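View pics/s7.png

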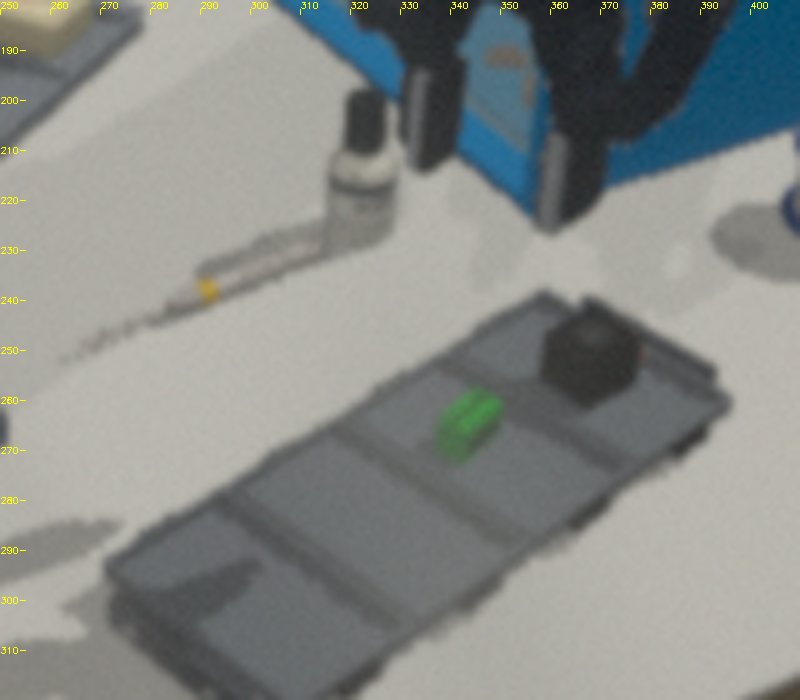

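Eyepiece stands in the second bay, top ring centred at (191,222). Descending on the terminal.

```bash
python3 - <<'E'
from h import *
f=grab_frame("top")
m=px2w(f,130+245/4,150+289/4,.032);print(m)
t=np.radians(32.2);d=m[:2]-[.4491,.3321];print("row",d@[np.cos(t),np.sin(t)],"across",d@[-np.sin(t),np.cos(t)])
E
python3 -m jog '[[[0.07,3,0],0,0],[[0.07,7,0],0,0],[[0.07,9.7,0],0,0],[[0.07,9.7,0],0,0],[[0.07,9.7,0],0,0],[[0.07,9.7,0],0,0]]'; python3 go.py .5278 .0521 .185 109.2
```

```text
[0.47193301 0.34494209 0.032     ]
row 0.026164380413382565 across -0.001300284424503042
clock: 17.2
tcp_pos: [0.5284, 0.052, 0.1863]
orientation: [-0.341, 2.039, -2.039]
contact_force: [-0.4, -0.8, 0.1]
grip_width: 0.0431
shift cm [ 0.05  0.13 -0.03] twist -0.001 tilt y [ 0.003  0.    -1.   ] grip 0.0431 clk 17.2 pos [0.528 0.052 0.186] jaw -70.83 F [-0.353 -0.824  0.092] q7 -1.7458086700732203
```

```bash
python3 -m jog '[[[0.05,0.1,0],0,0.5],[[0.05,0.1,0],0,1],[[0.05,0.1,0],0,1],[[0.05,0.1,0],0,1],[[0.05,0.1,0],0,1],[[0.05,0.1,0],0,1]]' 25; python3 -m jog '[[[0,-3,0],0,1],[[0,-8,0],0,1],[[0,-14,0],0,1],[[0,-18,0],0,1],[[0,-18,0],0,1],[[0,-18,0],0,1]]';python3 go.py .4262 .3177 .36 122.1
python3 - <<'E'
from h import *
s=grab_frame("scene"); crop(s,270,80,160,140,5,"s8.png")
E
```

```text
clock: 17.95
tcp_pos: [0.5273, 0.0516, 0.1843]
orientation: [-0.344, 2.039, -2.04]
contact_force: [-1.4, -0.4, 6.4]
grip_width: 0.0109
clock: 18.7
tcp_pos: [0.5267, 0.0514, 0.3631]
orientation: [-0.346, 2.04, -2.041]
contact_force: [-0.5, 0.4, -0.2]
grip_width: 0.0111
shift cm [  0.75   0.3  -28.45] twist -0.226 tilt y [-0.001 -0.    -1.   ] grip 0.0111 clk 18.7 pos [0.527 0.051 0.363] jaw -70.83 F [-0.54   0.408 -0.175] q7 -1.6032512678978665
```

View pics/s8.png

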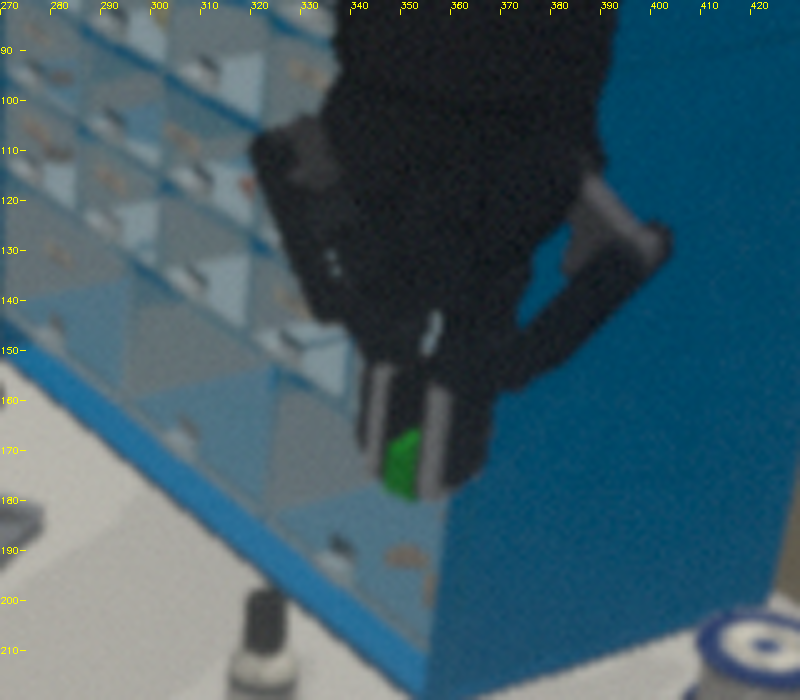

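Terminal held upright between the pads at (351,172). Carrying it to bay -28.

```bash
python3 -m jog '[[[0.75,0.3,-28.5],-0.226,1],[[0.75,0.3,-28.5],-0.226,1],[[0.75,0.3,-28.5],-0.226,1],[[0.75,0.3,-28.5],-0.226,1],[[0.75,0.3,-28.5],-0.226,1],[[0.75,4,-28.5],-0.226,1],[[0.75,10,-28.5],-0.226,1],[[0.75,14.3,-28.5],-0.226,1],[[0.75,14.3,-28.5],-0.226,1],[[0.75,14.3,-28.5],-0.226,1]]'; python3 go.py .4262 .3177 .1817 122.1
```

```text
clock: 20.0
tcp_pos: [0.4266, 0.3188, 0.2214]
orientation: [-0.548, 1.904, -1.903]
contact_force: [0.4, 0.2, 1.1]
grip_width: 0.0113
shift cm [0.09 3.97 0.08] twist 0.001 tilt y [-0.     0.001 -1.   ] grip 0.0113 clk 20.0 pos [0.427 0.319 0.221] jaw -57.86 F [0.353 0.182 1.128] q7 -2.1294852583607273
```

```bash
python3 -m jog '[[[0.08,2,0.08],0,1],[[0.08,3.9,0.08],0,1],[[0.08,3.95,0.08],0,1],[[0.08,3.95,0.08],0,1],[[0.08,3.95,0.08],0,1]]'; python3 go.py .4262 .3177 .1815 122.1
```

```text
clock: 20.62
tcp_pos: [0.4263, 0.3173, 0.1817]
orientation: [-0.548, 1.904, -1.904]
contact_force: [0.2, -0.0, -0.4]
grip_width: 0.0112
shift cm [-0.01  0.02 -0.03] twist 0.0 tilt y [ 0.001  0.    -1.   ] grip 0.0112 clk 20.625 pos [0.426 0.317 0.182] jaw -57.87 F [ 0.176 -0.034 -0.393] q7 -2.1740110320457826
```

Releasing, then rising and looking at the relay more closely from the earlier crop.

```bash
python3 -m jog '[[[0,0,0],0,0.3],[[0,0,0],0,0.3],[[0,0,0],0,0.3],[[0,-3,0],0,0.3],[[0,-8,0],0,0.3],[[0,-14,0],0,0.3],[[0,-18,0],0,0.3],[[0,-18,0],0,0.3],[[0,-18,0],0,0.3]]'; python3 go.py .5845 .058 .36 97
python3 - <<'E'
from h import *
f={"image":cv2.imread("pics/top0.png")}
crop(f,310,135,55,42,14,"relay.png")
E
```

```text
clock: 21.75
tcp_pos: [0.426, 0.3168, 0.3606]
orientation: [-0.549, 1.903, -1.905]
contact_force: [0.2, -0.4, -1.0]
grip_width: 0.0298
shift cm [ 0.34  0.08 30.35] twist 0.438 tilt y [-0.    -0.001 -1.   ] grip 0.0298 clk 21.75 pos [0.426 0.317 0.361] jaw -57.88 F [ 0.237 -0.403 -0.986] q7 -1.9890640423109969
```

View pics/relay.png

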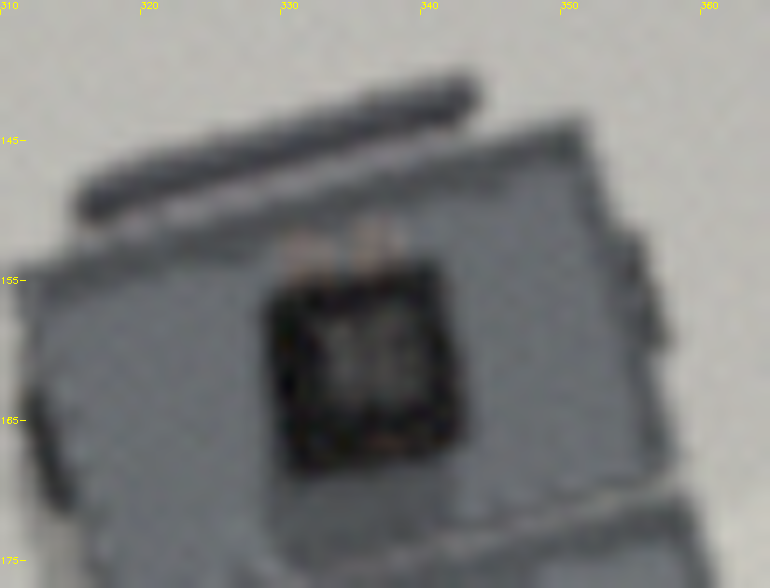

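The relay case spans x 329–343, y 154–169 px, with its blades at the top at (331–337,152). It is turned about 6° clockwise of the rail, so the jaw angle is ~97.5°.

```bash
python3 -m jog '[[[0.3,0.1,30.3],0.43,-0.2],[[0.3,0.1,30.3],0.43,-0.2],[[0.3,0.1,30.3],0.43,-0.2],[[0.3,0.1,30.3],0.43,-0.2],[[0.3,0.1,30.3],0.43,-0.2],[[0.3,1,30.3],0.43,-0.2],[[0.3,6,30.3],0.43,-0.2],[[0.3,8,30.3],0.43,-0.2],[[0.3,8,30.3],0.43,-0.2],[[0.3,8,30.3],0.43,-0.2]]'; python3 go.py .584 .058 .186 97.5
python3 - <<'E'
from h import *
s=grab_frame("top"); crop(s,130,150,130,150,4,"t9.png")
s=grab_frame("scene"); crop(s,250,180,160,140,5,"s9.png")
E
```

```text
clock: 23.0
tcp_pos: [0.5852, 0.0597, 0.2823]
orientation: [-0.14, 2.153, -2.152]
contact_force: [0.3, -0.2, -0.3]
grip_width: 0.0514
shift cm [0.16 9.63 0.16] twist 0.001 tilt y [ 0.001  0.    -1.   ] grip 0.0514 clk 23.0 pos [0.585 0.06  0.282] jaw -82.46 F [ 0.345 -0.152 -0.327] q7 -1.8552200074797418
```

View pics/t9.png

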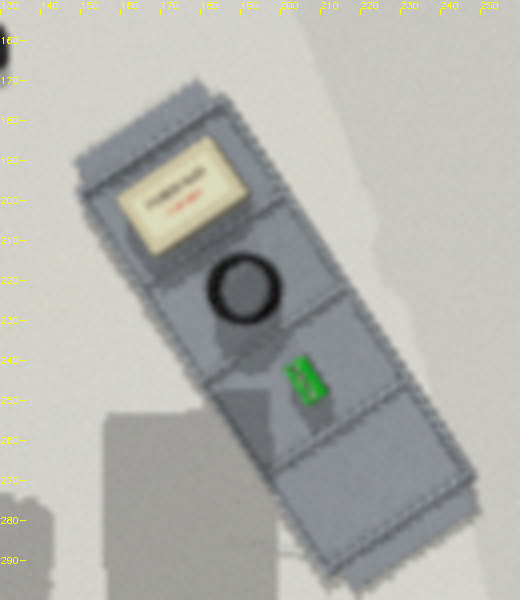

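View pics/s9.png

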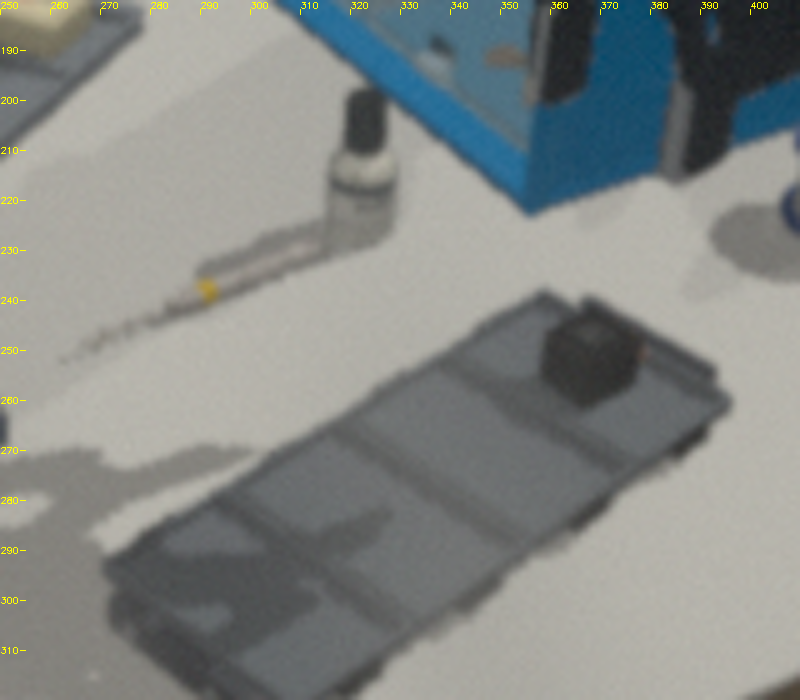

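The terminal lies flat in the third bay at (206,245). Descending on the relay.

```bash
python3 -m jog '[[[0.1,3,0.1],0,-0.2],[[0.1,7,0.1],0,-0.2],[[0.1,9.6,0.1],0,-0.2],[[0.1,9.6,0.1],0,-0.2],[[0.1,9.6,0.1],0,-0.2],[[0.1,9.6,0.1],0,-0.2]]'; python3 go.py .584 .058 .186 97.5
```

```text
clock: 23.85
tcp_pos: [0.5847, 0.0581, 0.1869]
orientation: [-0.137, 2.153, -2.152]
contact_force: [-0.4, 0.1, 0.7]
grip_width: 0.051
shift cm [ 0.08  0.09 -0.  ] twist -0.0 tilt y [ 0.003  0.    -1.   ] grip 0.051 clk 23.85 pos [0.585 0.058 0.187] jaw -82.52 F [-0.378  0.091  0.743] q7 -1.9158504839796409
```

```bash
python3 -m jog '[[[0.05,0.1,0],0,0.5],[[0.05,0.1,0],0,0.8],[[0.05,0.1,0],0,0.8],[[0.05,0.1,0],0,0.8],[[0.05,0.1,0],0,0.8],[[0.05,0.1,0],0,0.8]]' 30; python3 -m jog '[[[0,-3,0],0,0.8],[[0,-8,0],0,0.8],[[0,-14,0],0,0.8],[[0,-18,0],0,0.8],[[0,-18,0],0,0.8],[[0,-18,0],0,0.8]]';python3 go.py .3755 .2857 .36 122.1
python3 - <<'E'
from h import *
s=grab_frame("scene"); crop(s,290,70,160,140,5,"s10.png")
E
```

```text
clock: 24.6
tcp_pos: [0.5837, 0.0579, 0.1849]
orientation: [-0.14, 2.153, -2.154]
contact_force: [-0.6, 0.2, 5.3]
grip_width: 0.0237
clock: 25.35
tcp_pos: [0.583, 0.0577, 0.3634]
orientation: [-0.142, 2.154, -2.155]
contact_force: [-0.8, -0.1, -0.4]
grip_width: 0.0233
shift cm [ 17.6    0.36 -25.31] twist -0.43 tilt y [-0.001 -0.    -1.   ] grip 0.0233 clk 25.35 pos [0.583 0.058 0.363] jaw -82.51 F [-0.82  -0.072 -0.417] q7 -1.8091544872116687
```

View pics/s10.png

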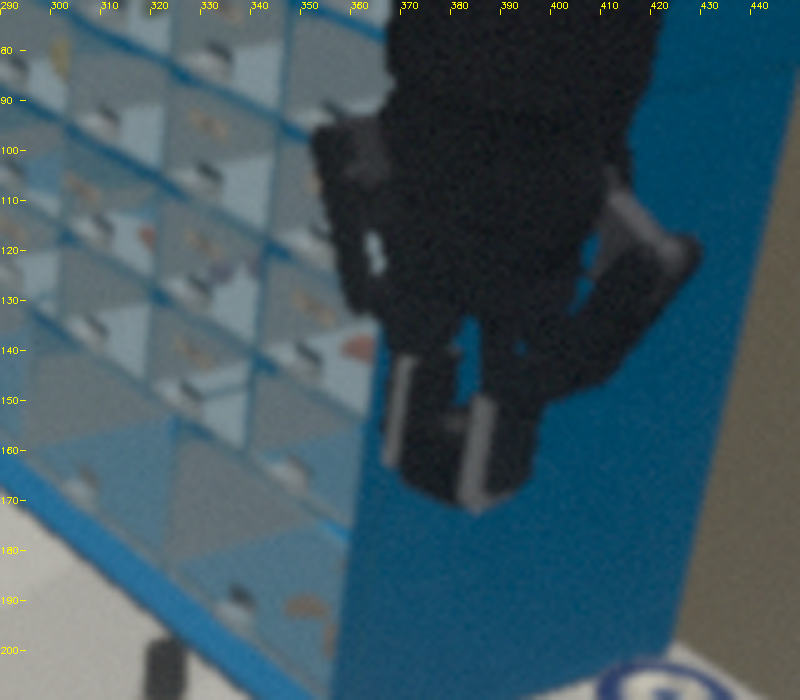

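The relay is held at (378,160). Before the descent I'll check clearance to the vise beside the nearest bay.

```bash
python3 - <<'E'
from h import *
f=grab_frame("top")
f0=cv2.imread("pics/top0.png"); crop({"image":f0},205,245,115,100,6,"vise.png")
for z in(0,.05,.09): print(z,[px2w(f,u,v,z)[:2].round(3) for u,v in((263,263),(268,308),(305,258))])
E
```

```text
0 [array([0.387, 0.208]), array([0.298, 0.201]), array([0.395, 0.124])]
0.05 [array([0.39 , 0.207]), array([0.306, 0.2  ]), array([0.397, 0.128])]
0.09 [array([0.393, 0.207]), array([0.312, 0.2  ]), array([0.399, 0.131])]
```

View pics/vise.png

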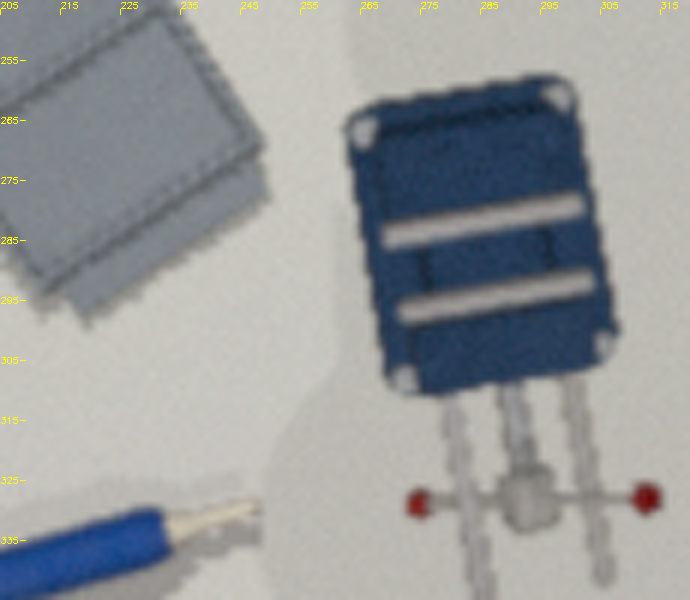

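```bash
python3 -m jog '[[[17.6,0.4,-25.3],-0.43,0.8],[[17.6,0.4,-25.3],-0.43,0.8],[[17.6,0.4,-25.3],-0.43,0.8],[[17.6,0.4,-25.3],-0.43,0.8],[[17.6,0.4,-25.3],-0.43,0.8],[[17.6,0.4,-25.3],-0.43,0.8],[[17.6,4,-25.3],-0.43,0.8],[[17.6,10,-25.3],-0.43,0.8],[[17.6,14,-25.3],-0.43,0.8],[[17.6,14,-25.3],-0.43,0.8]]'; python3 -m jog '[[[0,0,0],0,0.8],[[0,0,0],0,0.8]]'; python3 go.py .3755 .2857 .1825 122.1
```

```text
clock: 26.7
tcp_pos: [0.3752, 0.284, 0.2212]
orientation: [-0.556, 1.904, -1.91]
contact_force: [-0.1, 1.1, -0.4]
grip_width: 0.0229
clock: 26.95
tcp_pos: [0.3767, 0.2862, 0.2258]
orientation: [-0.545, 1.904, -1.902]
contact_force: [0.2, 0.2, -0.1]
grip_width: 0.0234
shift cm [ 0.14  4.33 -0.02] twist 0.0 tilt y [ 0.003  0.002 -1.   ] grip 0.0234 clk 26.95 pos [0.377 0.286 0.226] jaw -57.9 F [ 0.202  0.155 -0.143] q7 -2.177832670089019
```

```bash
python3 -m jog '[[[0.1,2,0],0,0.8],[[0.1,4.2,0],0,0.8],[[0.1,4.2,0],0,0.8],[[0.1,4.2,0],0,0.8],[[0.1,4.2,0],0,0.8]]'; python3 go.py .3755 .2857 .182 122.1
```

```text
clock: 27.58
tcp_pos: [0.3754, 0.2854, 0.1831]
orientation: [-0.547, 1.904, -1.903]
contact_force: [-0.1, -0.8, 0.3]
grip_width: 0.0235
shift cm [-0.03  0.11 -0.02] twist 0.0 tilt y [ 0.001  0.001 -1.   ] grip 0.0235 clk 27.575 pos [0.375 0.285 0.183] jaw -57.88 F [-0.12  -0.786  0.346] q7 -2.246764248847374
```

```bash
python3 -m jog '[[[0,0.1,0],0,0.8],[[0,0.1,0],0,0.8],[[0,0.1,0],0,0.1],[[0,0.1,0],0,0.1],[[0,0.1,0],0,0.1],[[0,-3,0],0,0.1],[[0,-8,0],0,0.1],[[0,-14,0],0,0.1],[[0,-18,0],0,0.1],[[0,-18,0],0,0.1]]'; python3 go.py .47 .0 .38 122.1
```

```text
clock: 28.82
tcp_pos: [0.3757, 0.286, 0.3652]
orientation: [-0.541, 1.903, -1.9]
contact_force: [0.2, -0.6, -0.4]
grip_width: 0.038
shift cm [ 7.2  -1.52 29.24] twist 0.0 tilt y [ 0.005  0.003 -1.   ] grip 0.038 clk 28.825 pos [0.376 0.286 0.365] jaw -57.9 F [ 0.161 -0.559 -0.409] q7 -1.9864632207099298
```

```bash
python3 -m jog '[[[7.2,-1.5,29.2],0,0.1],[[7.2,-1.5,29.2],0,0.1],[[7.2,-1.5,29.2],0,0.1],[[7.2,-1.5,29.2],0,0.1],[[7.2,-1.5,29.2],0,0.1],[[7.2,-1.5,29.2],0,0.1],[[7.2,-1.5,29.2],0,0.1],[[7.2,-1.5,29.2],0,0.1]]'
python3 - <<'E'
from h import *
s=grab_frame("top"); cv2.imwrite("pics/top11.png",s["image"]); crop(s,140,165,120,140,5,"t11.png")
s=grab_frame("scene"); crop(s,170,160,130,90,6,"s11.png")
E
```

```text
clock: 29.82
tcp_pos: [0.4689, 0.0012, 0.3767]
orientation: [-0.552, 1.903, -1.902]
contact_force: [-0.4, 0.5, -0.5]
grip_width: 0.0387
```

View pics/t11.png

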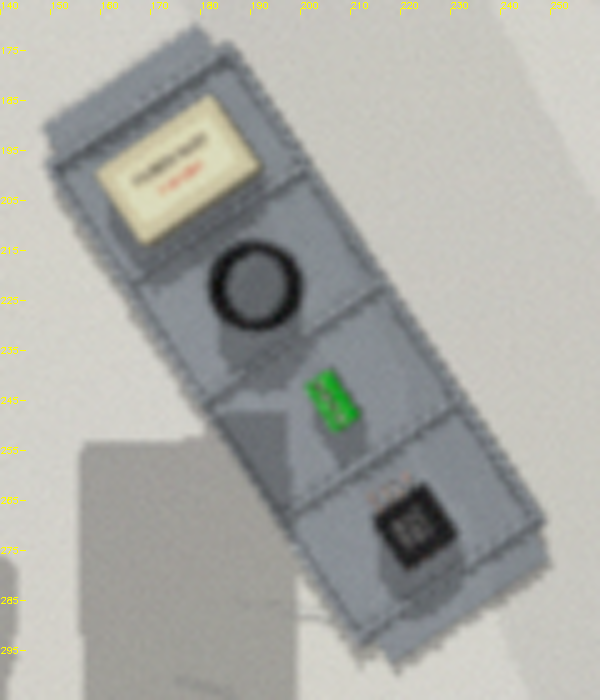

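View pics/s11.png

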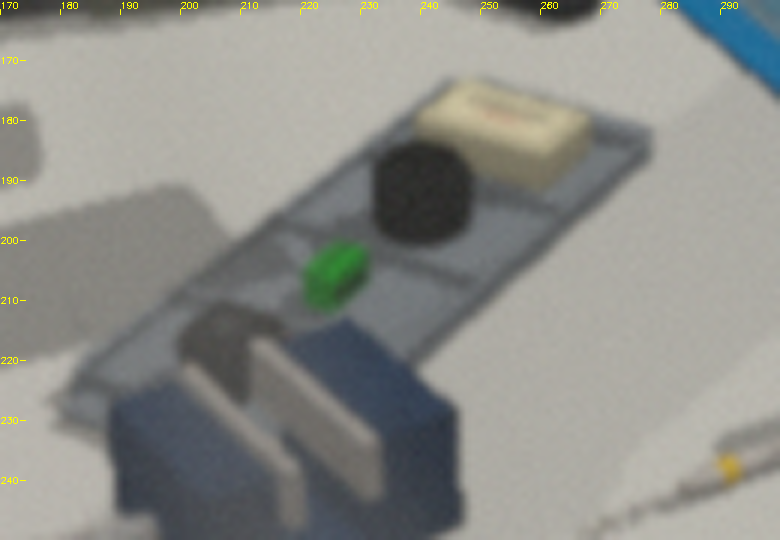

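All four are in order and flat. Checking the centres.

```bash
python3 - <<'E'
from h import *
np.set_printoptions(precision=4,suppress=True)
f=grab_frame("top"); t=np.radians(32.2); ex=np.array([np.cos(t),np.sin(t)]); ey=np.array([-ex[1],ex[0]])
P=lambda x,y,z: px2w(f,140+x/5,165+y/5,z)[:2]
# tray wall corners in this crop (z=11mm): four outer corners of bay block
C=np.array([P(*p,.011) for p in[(52,168),(232,58),(545,523),(362,645)]]); o=C.mean(0); print("tray centre again",o,np.linalg.norm(C-np.roll(C,1,0),axis=1))
for n,x,y,z in[("fuse",178,170,.024),("eye",255,286,.032),("term",333,401,.021),("relay case",415,525,.028)]:
    for c in(np.array([.4491,.3321]),o):
        d=P(x,y,z)-c; print(n,d@ex*1e3,d@ey*1e3)
E
```

```text
tray centre again [0.4481 0.3328] [0.2266 0.084  0.224  0.0865]
fuse 82.57621690583308 0.18503721783943944
fuse 83.04200714204072 -0.9723896325581938
eye 26.516340496770884 -0.9499108456576124
eye 26.98213073297852 -2.1073376960552457
term -26.950419395386714 -0.22226631112150153
term -26.48462915917908 -1.3796931615191348
relay case -85.19494164199548 -1.1298358130164634
relay case -84.72915140578783 -2.2872626634140967
```

```bash
python3 - <<'E'
from bench import *
o=get_obs(); print(o["clock"],o["contact_force"],abs(o["qvel"]).max()); print(hand_in())
E
```

```text
29.975 [-0.17532551  0.1838491   0.57769636] 0.006344348130766113
the job is handed in; nothing more can be done
None
```

All four parts are in the tray in reverse order, and the job is handed in at about 30 s. From the farthest bay to the nearest they are fuse box, eyepiece, terminal and relay.

- **Final pictures:** Each part lies flat, the same side up, alone in its own bay and released. The gripper was well clear of everything and the arm practically still.
- **Centring:** By the top camera, the fuse box, eyepiece and terminal are within about 1 to 2 mm of their bay centres. The relay measured less well. Its case reads about 1 to 2 mm nearer the tray's middle than where I set it down, so its origin may be up to about 3 mm off along the row. The dark side faces may bias that reading, and I left it as it was.
- **Forces:** The force readings I took stayed under 10 N, well below the limits. The calibration is good only to about 2 mm, so the centring figures carry that much uncertainty.

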